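# Lay the retaining bar across the sleeve carrier and latch it

### The arm

A 6-joint arm with a two-finger parallel gripper is mounted at the origin on the work surface. World frame = base frame: x ahead of the robot, y to its left, z up, the work surface at z = 0. Lengths are in mm, angles in rad, forces in N, time in s.
With the tool pointing down it reaches from about 350 to 850 mm from the base axis. Payload 8.1 kg.
Tool frame: the origin (TCP) lies midway between the tips of the shut fingers; the grasp point (between the pads) lies 19 mm behind it; z points along the fingers, y is the line along which they close (so a half turn about z gives the same grasp; the last joint's range is limited). The gripper opens to 85 mm and grips with 20 to 120 N. Pads are 22 mm wide; open, the fingers measure 114 mm over their backs; the gripper's body (76 mm by 85 mm) begins 54 mm behind the grasp point. The pads swing forward as they close: fully open they stand 13 mm farther back than shut.
Start: joints at [1.051, 0.13, 1.488, -0, 1.523, -0.085], TCP at [252.717, 544.187, 201.392] pointing down, gripper open.
Joint ranges: [-2.96, 2.96], [-0.89, 2.26], [0.02, 2.5], [-1.34, 4.48], [0, 2.73], [-2.66, 2.66]. Speed limits (rad/s): [2.39, 2.39, 2.79, 3.14, 3.14, 3.14].

### API

Orientations are given as a rotation vector (axis times angle).
In Python, from rig import r gives the robot as it stands.
- The arm moves only by the tool step_arm, never from a script. Its argument "targets" is a list of rows, each a list of 3 entries, a list of its own where there are three numbers: the turn, a rotation vector about the tool's x, y, z scaled (see below), then the shift along the tool's x, y, z scaled (see below), then the opening, from 0 (shut) to 1 (fully open). In form: [[[ax, ay, az], [x, y, z], grip], ...]. A call has 1 to 8 rows; each row shifts and turns the commanded pose from where the row before left it, along the tool's axes as they then stand; what a row does not reach is not made up. The controller multiplies each number of a shift by 4 cm and each number of a turn by 30 degrees. A row lasts 1/8 s, in which the tool goes at most 62.5 mm and 10.7 degrees, less where a joint would pass 70% of its speed; a pose out of reach is approached as far as the arm can. A call with a number of a shift or a turn outside -1 to 1 is refused whole. A call with a gripper value outside its range is refused whole. The fingers move at their own pace and stop on an object; "grip_force" is the grip in N (left out, the last holds). Time passes only in rows, so rows that do not move let the fingers close. It gives the time, the measured TCP pose, the force, the opening and the grip force at its end, in the units of the state.
- r.read_state(): the state, without advancing time (a new reading comes with each control period).
- r.read_camera(name): name is "scene" or "top" or "wrist"; returns a dict with "img" (480x640x3 uint8, blue, green, red), "camera_matrix" (3x3 intrinsics, pixels), "k1" (the pictures are not rectified: a ray, as slopes to the right and down, at radius r is drawn at 1 + k1 r^2 times it, then the intrinsics apply), "xyz" and "attitude" of the camera in the world. Camera axes: x right, y down, z forward; pixel columns grow to the right and rows downward; lengths in mm; the calibration is good to about 2 mm. A picture is of the moment at which its call begins. There is no depth.
- r.sign_off(): hands the job in; it is judged then, once.
The state is a dict: "t": time; "joints": joint angles; "joint_velocities": joint speeds; "effort": joint torques, N m; "tcp_pos": TCP position; "eef_rot": TCP orientation; "force": force on the tool from outside, world axes, zero at the start; "ft_torque": the same for the moment, N m; "gripper_width": finger opening in mm; "finger_force": force on a finger pad.
Only numpy, scipy, OpenCV 4.12 (cv2) and the standard library are available. Lean on these libraries where they do the work, as an engineer would, in place of code of your own. Each camera call takes 0.05 s, during which the arm holds its last target. There are 200 camera calls.

### The job

Take the yellow retaining bar, which stands on edge in its rack, and lay it flat on the green mat with the black rubber face down, and let go of it. Then pick it up again by its long edges and lower it, without dropping it, flat and rubber face down into both notches of the white carrier, across the three black sleeves and centred between the two ends, and let go. Last, swing the stiff red latch arm over the bar so that it stays square across it; leave the spray bottle, the orange basket and the loose black sleeve alone.

Things in the scene. Friction and masses are not known exactly. Their poses are not given: they have to be found in the camera images.
- bar: Retaining bar, 190 x 40 x 12 mm, 0.21 kg: 8 mm yellow metal with a 4 mm black rubber facing on one wide face. Origin at its centre; x along the 190 mm length, z along the 40 mm width (up at the start, on edge), y through the thickness out of the yellow face; the rubber looks to -y. Flat with rubber down, y points up. Either end may go to either side.
- rack: Fixed white rack, base 200 x 70 x 8 mm, long along x, origin at the centre of its underside. Two pairs of blue cheeks at x = -70 and +70 mm (26 mm long, tops at 28 mm) hold the bar on edge along the rack's x axis: lower edge 8 mm, upper edge 48 mm above the table. The bar's middle 110 mm is free on both sides.
- mat: Fixed green mat, 240 (x) x 130 (y) x 3 mm thick, origin at the centre of its underside, top 3 mm above the table.
- carrier: Fixed carrier, white base 130 (x) x 220 (y) x 12 mm, origin at the centre of its underside. Two aluminium saddles at y = -80 and +80 mm (20 mm thick in y) each have a notch on top, 46 mm wide in x, floor at 82 mm, cheek tops at 96 mm. Between them three fixed black sleeves in a row, 36 mm in diameter, tops at 79 mm. The bar belongs along the y axis in both notches.
- seat (a point): Point of the carrier midway between the two notches, at the height of the notch floors (82 mm above the table); axes as the carrier's. The bar, laid home, has its centre 6 mm above this point.
- latch (a joint): Angle (rad) of the red latch arm about its vertical pivot, range -0.5 to 2.2; stiff, it stays where it is left. 0: the arm points outward along the carrier's -y. It grows as the arm turns towards the bar (clockwise seen from above); at 1.57 the arm points along the carrier's -x, square across the bar.
- latch_pivot (a point): Top of the latch pivot, 45 mm along x and -80 mm along y from the carrier's origin, 110 mm above the table. The red arm, 16 mm wide and 10 mm thick, reaches 85 mm from this axis to its knob; its underside is 100 mm above the table (6 mm over the laid bar).
- latch_knob (a point): Centre of the top of the latch's black upright knob, 144 mm above the table. The knob is 20 mm in diameter and stands 34 mm above the arm.
- sprayer: Loose spray bottle, clear with green head, 68 mm in diameter, 184 mm high, origin at the centre of its underside. Leave alone.
- basket: Loose orange open basket, 100 (x) x 160 (y) x 50 mm, origin at the centre of its underside. Leave alone.
- sleeve: Loose black sleeve, 36 mm in diameter, 66 mm high, standing, origin at the centre of its underside. Leave alone.
Mind the look-alikes: they are no part of the job. Several things have the shape of the bar; the one meant has the colours described above.

How it is judged (in metres and radians):
On the way, in this order (a step that is already met when the one before it is completed fails the run):
1. the bar lies flat on the mat, rubber face down, let go (x of bar in the frame of mat between -0.12 and 0.12 m and y of bar in the frame of mat between -0.065 and 0.065 m and height (world z) of bar below 0.015 m and angle between bar's own y axis and vertical below 0.1 rad and contact force between the fingers and bar below 0.1 N), for 0.2 s.
2. the bar lies home in both notches, rubber face down, centred, let go, the latch not yet over it (x of bar in the frame of seat between -0.006 and 0.006 m and y of bar in the frame of seat between -0.01 and 0.01 m and z of bar in the frame of seat between 0.003 and 0.009 m and angle between bar's own y axis and vertical below 0.06 rad and angle between the x axis of bar and the y axis of carrier, either way round below 0.08 rad and contact force between the fingers and bar below 0.1 N and value of joint latch below 0.9 rad), for 0.2 s.
3. the latch arm is square across the bar (value of joint latch between 1.37 and 1.77 rad), for 0.2 s.
At the end, for the whole second after the job is handed in: The bar lies at rest and released on the floors of both notches (centre 3 to 9 mm above the seat point), yellow face up within 0.06 rad, along the carrier within 0.08 rad, centred within 10 mm lengthwise and 6 mm crosswise; the latch arm rests at 1.57 rad within 0.2 rad, square across it (all of step 3 and x of bar in the frame of seat between -0.006 and 0.006 m and y of bar in the frame of seat between -0.01 and 0.01 m and z of bar in the frame of seat between 0.003 and 0.009 m and angle between bar's own y axis and vertical below 0.06 rad and angle between the x axis of bar and the y axis of carrier, either way round below 0.08 rad and contact force between the fingers and bar below 0.1 N and linear speed of bar below 0.01 m/s and velocity of joint latch between -0.05 and 0.05 rad/s); the robot touches nothing.
It fails at once if the spray bottle is shifted more than 25 mm or tipped (distance of sprayer from where it was at the start of the episode above 0.025 m or angle between sprayer's own z axis and vertical above 0.4 rad).
It fails at once if the orange basket is shifted more than 25 mm or tipped (distance of basket from where it was at the start of the episode above 0.025 m or angle between basket's own z axis and vertical above 0.4 rad).
It fails at once if the loose sleeve is shifted more than 25 mm or tipped (distance of sleeve from where it was at the start of the episode above 0.025 m or angle between sleeve's own z axis and vertical above 0.4 rad).
It fails at once if the bar is let go above the carrier (centre more than 115 mm above the table) and falls (height (world z) of bar above 0.115 m and contact force between the fingers and bar below 0.01 N).
It also fails if it takes over 59 s, if anything falls off the work surface, if the arm or the gripper's body presses on something with over 40 N, if the wrist force passes 120 N, or if a joint passes its speed limit or range.

## Working session

There is one attempt and no reset: what is moved stays moved. The work goes in short steps, Python scripts to look and compute and a tool call to move; the robot and the scene stay as the last step left them, time stands still between calls to the robot, and variables do not carry over. Pictures are saved under pics/ and viewed, at most 10 in all, crops included, and the job is handed in when it is done.

Besides the shell and the picture viewer there is one more tool, called after ">>>" as a command line: name --argument value ..., lists and objects as JSON in quotes. step_arm: Moves the arm, as the interface text tells. Shifts and turns lie within -1 to 1; 1 stands for 4 cm of shift or 30 degrees of turn. Its arguments: {"type":"object","properties":{"targets":{"type":"array"},"grip_force":{"type":"number"}},"required":["targets"]}

```bash
ls; mkdir -p pics; python3 - <<'E'
from rig import r
import cv2,numpy as np
s=r.read_state();print(s)
for n in("scene","top"):
    c=r.read_camera(n);cv2.imwrite(f"pics/{n}0.png",c["img"]);print(n,c["camera_matrix"],c["k1"],c["xyz"],c["attitude"])
E
```

```text
pics
{'t': 0.0, 'joints': array([ 1.05064650e+00,  1.31169693e-01,  1.48930578e+00,  4.30604552e-05,
        1.52303209e+00, -8.53798923e-02]), 'joint_velocities': array([ 0.00019561,  0.00118559, -0.00188177,  0.0011359 , -0.00075405,
       -0.002121  ]), 'effort': array([-1.69620253e-03, -5.69416058e+01, -5.00546837e+01, -3.19047758e-04,
        1.49764458e-02, -9.40426787e-06]), 'tcp_pos': array([252.36049972, 543.6538226 , 200.32486715]), 'eef_rot': array([-6.77439827e-01, -3.06705504e+00,  2.85042527e-03]), 'force': array([-0.44791054,  0.18901503, -0.26144137]), 'ft_torque': array([-0.05424823, -0.03344572,  0.05112315]), 'finger_force': 0.0, 'gripper_width': 85.1929475934669}
scene [[453.36484533   0.         322.95944055]
 [  0.         453.36484533 238.13889262]
 [  0.           0.           1.        ]] 0.027315716555536447 [1406.52561915  424.26053927  760.72645686] [-1.33512608 -1.98895998  1.06585663]
top [[503.45813149   0.         321.30807078]
 [  0.         503.45813149 242.74140072]
 [  0.           0.           1.        ]] -0.08406039281434391 [ 279.41293431   30.63925757 1447.38030328] [-2.13947036  2.1295673  -0.16836126]
```

View pics/scene0.png

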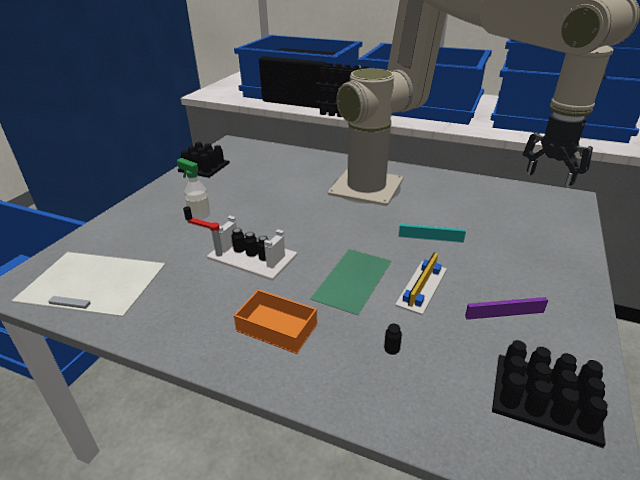

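View pics/top0.png

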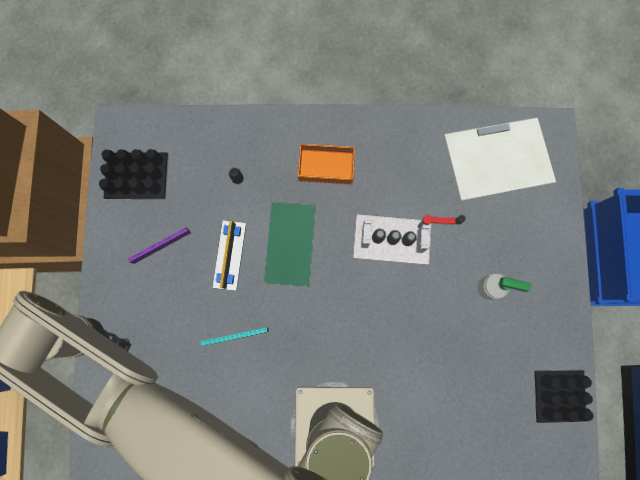

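Top view: the yellow bar is in the rack at (229,254). The look-alikes are the purple bar (159,246) and the teal bar (234,337), so I choose the yellow one. The mat is at (290,244), the carrier at (393,239), the latch knob at (461,219), the basket at (326,163), the loose sleeve at (236,176) and the sprayer at (497,286).

```bash
cat > h.py <<'E'
from rig import r
import cv2,numpy as np
from scipy.spatial.transform import Rotation as R
def ray(c,uv):
    K=c["camera_matrix"];k=c["k1"];uv=np.atleast_2d(uv).astype(float)
    D=np.array([k,0,0,0,0.]);p=cv2.undistortPoints(uv[:,None],K,D)[:,0]
    return R.from_rotvec(c["attitude"]).apply(np.c_[p,np.ones(len(p))])
def onplane(c,uv,z):
    d=ray(c,uv);o=np.array(c["xyz"]);return o+d*((z-o[2])/d[:,2])[:,None]
def proj(c,P):
    q=R.from_rotvec(c["attitude"]).inv().apply(np.atleast_2d(P)-c["xyz"])
    return cv2.projectPoints(q,np.zeros(3),np.zeros(3),c["camera_matrix"],np.array([c["k1"],0,0,0,0.]))[0][:,0]
def mask(img,lo,hi): return cv2.inRange(cv2.cvtColor(img,cv2.COLOR_BGR2HSV),lo,hi)
def big(m,box=None):
    if box: 
        n=np.zeros_like(m);a,b,c_,d=box;n[b:d,a:c_]=m[b:d,a:c_];m=n
    cs,_=cv2.findContours(m,cv2.RETR_EXTERNAL,cv2.CHAIN_APPROX_NONE);return max(cs,key=cv2.contourArea)[:,0]
def rect(P):
    (c,s,_)=q=cv2.minAreaRect(P[:,:2].astype(np.float32));b=cv2.boxPoints(q)
    e=[b[1]-b[0],b[2]-b[1]];l=max(e,key=np.linalg.norm);return np.round(c,1),np.round(sorted(s),1),round(np.degrees(np.arctan2(l[1],l[0]))%180,2)
E
python3 - <<'E'
from h import *
c=r.read_camera("top");im=c["img"]
print("mat",rect(onplane(c,big(mask(im,(60,80,40),(90,255,255)),(250,190,330,300)),3)))
w=mask(im,(0,0,150),(180,40,255))
print("rackbase",rect(onplane(c,big(cv2.morphologyEx(w,cv2.MORPH_CLOSE,np.ones((15,15))),(205,210,252,300)),8)))
print("carbase",rect(onplane(c,big(w,(345,205,440,270)),12)))
y=big(mask(im,(15,100,80),(35,255,255)),(205,210,252,300)); print("bar yellow@48",rect(onplane(c,y,48)))
b=big(mask(im,(100,120,80),(125,255,255)),(205,210,252,255));print("blue",rect(onplane(c,b,28)))
b=big(mask(im,(100,120,80),(125,255,255)),(205,255,252,300));print("blue",rect(onplane(c,b,28)))
rd=mask(im,(0,150,80),(8,255,255));print("latch",rect(onplane(c,big(rd,(400,200,480,240)),110)))
print("knob",onplane(c,[461,219],144))
for n,p,z in(("sleeve",(236,175),50),("sprayer",(495,287),60)):print(n,onplane(c,[p],z))
print("basket",rect(onplane(c,big(mask(im,(8,150,80),(16,255,255)),(280,130,370,190)),50)))
s=r.read_camera("scene")
a=cv2.resize(im[205:300,200:255],None,fx=6,fy=6,interpolation=2)
b=cv2.resize(s["img"][245:320,390:455],None,fx=6,fy=6,interpolation=2)
o=np.zeros((600,800,3),np.uint8);o[:570,:330]=a;o[:450,340:730]=b;cv2.imwrite("pics/c1.png",o)
E
```

```text
mat (array([514.1, 130.5]), array([128.7, 238. ]), np.float32(175.95))
rackbase (array([479.5, 306.2]), array([ 69.7, 199.6]), np.float32(173.46))
carbase (array([ 527.1, -167.2]), array([129.8, 220.3]), np.float32(85.11))
bar yellow@48 (array([476.4, 308. ]), array([  8.8, 189.2]), np.float32(173.83))
blue (array([546.5, 282.5]), array([14.5, 26.6]), np.float32(1.84))
blue (array([408. , 296.7]), array([17.3, 25.6]), np.float32(0.41))
latch (array([ 565.3, -282.1]), array([22.2, 87.7]), np.float32(90.32))
knob [[ 558.41433487 -333.41426618  144.        ]]
sleeve [[705.59665091 285.66984093  50.        ]]
sprayer [[ 384.08946991 -445.10932712   60.        ]]
basket (array([740.8,  26.2]), array([111. , 158.8]), np.float32(86.43))
```

View pics/c1.png

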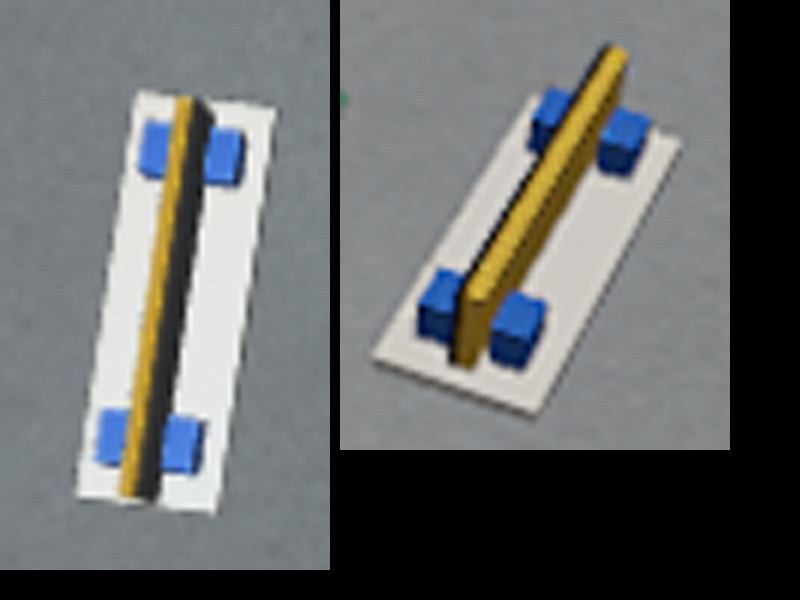

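The crop shows the yellow face towards world +y (image left) and the black rubber towards -y, which matches the description.

```bash
cat >> h.py <<'E'
def down(ydeg): # tool pointing down, tool y at world angle ydeg
    a=np.radians(ydeg);y=np.array([np.cos(a),np.sin(a),0]);z=np.array([0,0,-1.]);return R.from_matrix(np.c_[np.cross(y,z),y,z])
def plan(pos,Rt):
    s=r.read_state();Rc=R.from_rotvec(s["eef_rot"])
    print("tcp",s["tcp_pos"].round(1),"w",round(s["gripper_width"],1),"F",s["force"].round(1),"t",s["t"],"j",s["joints"].round(2))
    print("turn units",((Rc.inv()*Rt).as_rotvec()/np.radians(30)).round(3),"shift units before turn",(Rc.inv().apply(np.array(pos)-s["tcp_pos"])/40).round(3),"after turn",(Rt.inv().apply(np.array(pos)-s["tcp_pos"])/40).round(3))
E
python3 -c "
from h import *
plan([477.5,306.3,90],down(83.7))"
```

```text
tcp [252.5 543.9 200.7] w 85.5 F [0.9 1.  0.5] t 0.2 j [ 1.05  0.13  1.49  0.    1.52 -0.09]
turn units [-0.002 -0.001 -0.62 ] shift units before turn [-7.603 -3.015  2.771] after turn [-6.242 -5.286  2.769]
```

>>> step_arm --targets '[[[0,0,-0.31],[0,0,0],0.6],[[0,0,-0.31],[0,0,0],0.6],[[0,0,0],[-0.9,-0.75,0.1],0.6],[[0,0,0],[-0.9,-0.75,0.3],0.6],[[0,0,0],[-0.9,-0.75,0.4],0.6],[[0,0,0],[-0.9,-0.75,0.5],0.6],[[0,0,0],[-0.9,-0.75,0.5],0.6],[[0,0,0],[-0.9,-0.75,0.5],0.6]]' --grip_force 40

```text
t: 1.2
tcp_pos: [448.4, 340.3, 108.7]
eef_rot: [0.173, 3.137, 0.0]
force: [0.6, 0.7, 0.2]
gripper_width: 51.3
finger_force: 0.0
```

>>> step_arm --targets '[[[0,0,0],[-0.84,-0.79,0.47],0.6],[[0,0,0],[0,0,0],0.6],[[0,0,0],[0,0,0],0.6],[[0,0,0],[0,0,0],0.6]]'

```text
t: 1.7
tcp_pos: [477.3, 307.6, 91.3]
eef_rot: [0.171, 3.136, 0.001]
force: [-0.0, -0.6, 0.7]
gripper_width: 51.0
finger_force: 0.0
```

```bash
python3 -c "
from h import *
plan([477.5,306.3,21],down(83.7))
c=r.read_camera('wrist');cv2.imwrite('pics/w1.png',c['img']);print(c['xyz'],c['attitude'])"
```

```text
tcp [477.3 307.6  91.3] w 51.0 F [-0.  -0.6  0.7] t 1.7 j [ 0.48  0.12  1.7   0.    1.32 -0.98]
turn units [0.002 0.001 0.002] shift units before turn [-0.007 -0.032  1.758] after turn [-0.009 -0.031  1.758]
[400.14016934 315.99198081 263.73174611] [2.15393622 1.93086804 0.305638  ]
```

View pics/w1.png

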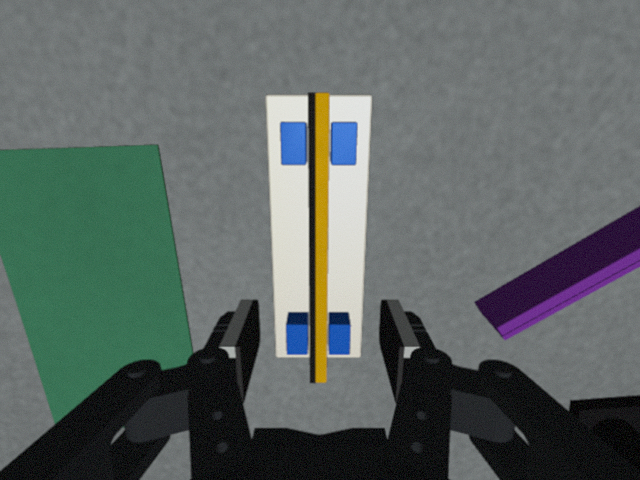

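The wrist view shows the bar (col ~318, rubber left, yellow right) centred between the fingers (cols 240–400). Next I descend and grip.

>>> step_arm --targets '[[[0,0,0],[0,-0.03,0.6],0.6],[[0,0,0],[0,0,0.6],0.6],[[0,0,0],[0,0,0.5],0.6],[[0,0,0],[0,0,0],0.1],[[0,0,0],[0,0,0],0.0],[[0,0,0],[0,0,0],0.0],[[0,0,0],[0,0,0],0.0],[[0,0,0],[0,0,0],0.0]]' --grip_force 60

```text
t: 2.75
tcp_pos: [477.7, 305.4, 23.1]
eef_rot: [0.173, 3.136, 0.001]
force: [-0.4, -0.7, -0.4]
gripper_width: 0.2
finger_force: 0.0
```

>>> step_arm --targets '[[[0,0,0],[0,0,0],0],[[0,0,0],[0,0,-0.5],0],[[0,0,0],[0,0,-1],0],[[0,0,0],[0,0,-1],0],[[0,0,0],[0,0,0],0]]'

```text
t: 3.38
tcp_pos: [480.6, 306.9, 128.9]
eef_rot: [0.172, 3.129, 0.007]
force: [-0.5, -0.5, -0.2]
gripper_width: -0.2
finger_force: 0.0
```

```bash
python3 -c "
from h import *
plan([477.5,306.3,21],down(83.7))
c=r.read_camera('wrist');cv2.imwrite('pics/w2.png',c['img'])
"
```

```text
tcp [480.6 306.9 128.9] w -0.2 F [-0.5 -0.5 -0.2] t 3.375 j [ 0.48  0.09  1.67 -0.    1.38 -0.98]
turn units [ 0.01   0.015 -0.   ] shift units before turn [ 0.097 -0.038  2.696] after turn [ 0.075 -0.024  2.697]
```

View pics/w2.png

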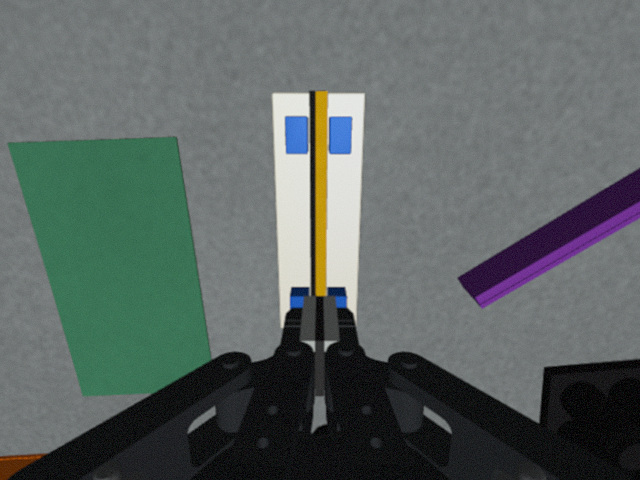

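The gripper shut fully (width 0) and the bar is still in the rack, so the grasp missed. I'll check the geometry with the wrist camera.

```bash
python3 -c "
from h import *
c=r.read_camera('wrist');s=r.read_state();print(c['xyz'],R.from_rotvec(c['attitude']).as_matrix().round(2),c['camera_matrix'],c['k1'])
p=s['tcp_pos'];print('tcp px',proj(c,[p,p-[0,0,-19]]))
u=np.array([.994,-.110,0]);b=np.array([477.5,306.3,48.])
print('bar ends expected px',proj(c,[b-95*u,b+95*u]))
print('far end seen',onplane(c,[[318,92]],48), 'rack far corners',onplane(c,[[273,94],[364,94]],8))
t=r.read_camera('top');im=t['img']
y=big(mask(im,(15,100,80),(35,255,255)),(205,210,252,300)); print('bar yellow@48',rect(onplane(t,y,48)))
print('fingers tcp in top',proj(t,[p]))
o=cv2.resize(im[200:310,190:290],None,fx=5,fy=5,interpolation=2);cv2.imwrite('pics/t2.png',o)
sc=r.read_camera('scene');print('tcp in scene',proj(sc,[p]));cv2.imwrite('pics/s2.png',cv2.resize(sc['img'][180:330,350:500],None,fx=4,fy=4,interpolation=2))
"
```

```text
[401.35969811 314.38976219 298.28564546] [[ 0.11  0.94  0.31]
 [ 0.99 -0.11 -0.03]
 [ 0.    0.31 -0.95]] [[366.22554248   0.         319.17562227]
 [  0.         366.22554248 243.17491551]
 [  0.           0.           1.        ]] 0.019932090213500207
tcp px [[317.62333664 279.74714231]
 [317.5681757  296.27446963]]
bar ends expected px [[318.64220595  91.67898736]
 [318.7701808  350.02805095]]
far end seen [[383.21099099 316.32622014  48.        ]] rack far corners [[378.059155   283.68411432   8.        ]
 [385.39247419 350.03060187   8.        ]]
bar yellow@48 (array([413.1, 314.6]), array([ 8.4, 61.8]), np.float32(173.83))
fingers tcp in top [[220.94859315 249.01536712]]
tcp in scene [[427.05474893 246.6175094 ]]
```

View pics/s2.png

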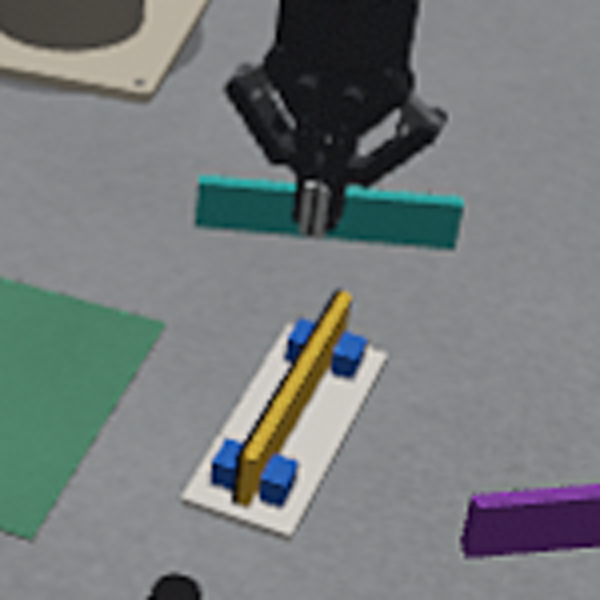

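The scene crop shows the shut tips at about px (428,238), while the reported TCP projects to (427,247). So the tips are about 19 mm higher than the reported TCP. I'll quantify that before regrasping.

```bash
python3 -c "
from h import *
p=r.read_state()['tcp_pos'];print(p)
s=r.read_camera('scene');w=r.read_camera('wrist')
for d in (0,10,15,20,25,30):print(d,proj(s,[p+[0,0,d]]).round(1),proj(w,[p+[0,0,d]]).round(1))
g=cv2.cvtColor(s['img'],6);print(g[228:250,422:436])
o=np.zeros((600,800,3),np.uint8);o[:400,:400]=cv2.resize(s['img'][215:265,400:450],(400,400),interpolation=0);o[:400,400:]=cv2.resize(w['img'][270:370,270:370],(400,400));cv2.imwrite('pics/c3.png',o)
"
```

```text
[476.69716851 304.85376832 121.78212613]
0 [[426.8 247. ]] [[319.3 284.1]]
10 [[427.3 243.7]] [[319.3 292.5]]
15 [[427.5 242. ]] [[319.3 297.1]]
20 [[427.7 240.3]] [[319.2 302. ]]
25 [[428.  238.5]] [[319.2 307.1]]
30 [[428.2 236.8]] [[319.2 312.6]]
[[ 55  43  11  40  79  83  46  51  92  79  40  19  20  24]
 [ 60  42  13  47  84  79  34  59  93  79  29  19  25  31]
 [ 61  42  17  54  89  75  29  63  95  81  28  19  18  27]
 [ 59  32  24  62  96  74  36  74  95  79  24  19  23  38]
 [ 54  23  22  64  95  72  38  81  91  73  16  29  35  41]
 [ 56  24  25  67  94  64  37  80  88  66  20  35  37  37]
 [ 55  23  28  69  87  53  45  86  88  62  20  28  27  55]
 [ 62  43  45  76  86  49  56  94  79  39  26  34  45  67]
 [ 63  59  66  85  77  35  60  95  77  26  14  29  50  63]
 [ 57  56  72  88  73  26  63  92  80  40  18  41  60  63]
 [ 83  75  77  84  69  30  61  88  83  62  39  50  58  57]
 [127 118 113 108 105  95  97  99  96  94  92  93  86  75]
 [138 139 139 139 140 142 138 128 126 133 134 134 130 121]
 [136 136 136 136 136 134 135 138 138 139 140 141 142 141]
 [135 134 134 134 135 135 135 137 137 138 137 138 138 137]
 [134 133 134 134 136 135 136 135 136 137 136 136 137 137]
 [134 136 137 136 135 136 135 134 134 136 137 137 136 137]
 [136 137 137 137 137 135 133 134 134 136 135 137 136 137]
 [134 135 136 136 136 136 135 135 136 137 136 135 134 134]
 [133 135 134 135 136 137 136 137 138 137 136 136 135 135]
 [136 137 138 137 137 137 136 134 134 134 136 136 136 135]
 [137 136 136 136 135 136 136 135 134 135 136 136 135 135]]
```

View pics/c3.png

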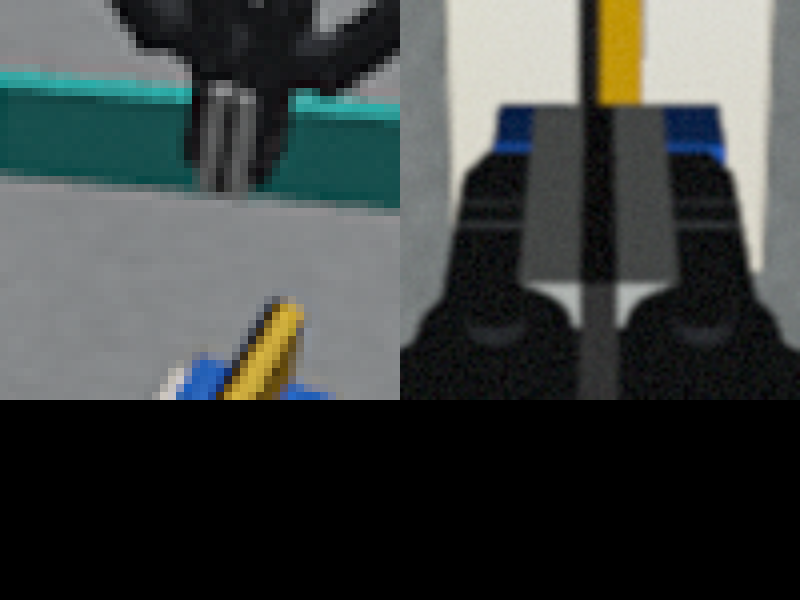

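```bash
python3 -c "
from h import *
st=r.read_state();p=st['tcp_pos'];print(p,st['gripper_width']);T=R.from_rotvec(st['eef_rot'])
s=r.read_camera('scene');w=r.read_camera('wrist')
for d in (0,10,19,25,30):
  for e in(-11,11):
    q=p+T.apply([e,0,-d]);print(d,e,q.round(0),'scene',proj(s,[q]).round(1),'wrist',proj(w,[q]).round(1), 'half width px',(proj(w,[q+T.apply([0,10,0])])-proj(w,[q])).round(1))
"
```

```text
[476.49093231 304.75498971 121.22821254] 0.10288692489587956
0 -11 [487. 304. 121.] scene [[425.3 249.5]] wrist [[319.  302.6]] half width px [[19.1  0. ]]
0 11 [466. 306. 121.] scene [[428.1 244.9]] wrist [[319.  263.2]] half width px [[19.8  0. ]]
10 -11 [487. 304. 131.] scene [[425.8 246.1]] wrist [[319.  311.9]] half width px [[20.2  0. ]]
10 11 [466. 306. 131.] scene [[428.6 241.5]] wrist [[319.  270.8]] half width px [[20.9  0. ]]
19 -11 [487. 304. 140.] scene [[426.2 243. ]] wrist [[319.  321.2]] half width px [[21.2  0. ]]
19 11 [466. 306. 140.] scene [[429.1 238.5]] wrist [[319.  278.3]] half width px [[22.  0.]]
25 -11 [487. 304. 146.] scene [[426.5 241. ]] wrist [[319.  327.9]] half width px [[21.9  0. ]]
25 11 [466. 306. 146.] scene [[429.4 236.4]] wrist [[319.  283.7]] half width px [[22.8  0. ]]
30 -11 [487. 304. 151.] scene [[426.7 239.2]] wrist [[319.  333.9]] half width px [[22.5  0. ]]
30 11 [466. 306. 151.] scene [[429.6 234.7]] wrist [[318.9 288.6]] half width px [[23.5  0. ]]
```

The tips really stand about 32 mm behind the reported TCP: pad rows 296–340 in the wrist view and row 239 in the scene agree on this. They passed above the bar. I'll open, move down accordingly and grip.

>>> step_arm --targets '[[[0,0,0],[0,0.03,0],0.5],[[0,0,0],[0,0,0],0.5],[[0,0,0],[0,0,0],0.5],[[0,0,0],[0,0,1],0.5],[[0,0,0],[0,0,1],0.5],[[0,0,0],[0,0,0.8],0.5],[[0,0,0],[0,0,0.3],0.5],[[0,0,0],[0,0,0],0.5]]' --grip_force 60

```text
t: 4.78
tcp_pos: [477.2, 306.2, -1.7]
eef_rot: [-0.173, -3.136, 0.001]
force: [-0.4, -0.3, 1.9]
gripper_width: 42.8
finger_force: 0.0
```

>>> step_arm --targets '[[[0,0,0],[0,0,0.1],0],[[0,0,0],[0,0,0],0],[[0,0,0],[0,0,0],0],[[0,0,0],[0,0,0],0],[[0,0,0],[0,0,0],0]]'

```text
t: 5.4
tcp_pos: [478.5, 306.9, -4.1]
eef_rot: [0.173, 3.135, 0.002]
force: [-0.4, -0.1, 6.0]
gripper_width: 10.7
finger_force: 60.3
```

The bar is gripped (width 10.7 mm, 60 N). Lift it next.

>>> step_arm --targets '[[[0,0,0],[0,0,-0.4],0],[[0,0,0],[0,0,-0.8],0],[[0,0,0],[0,0,-0.9],0],[[0,0,0],[0,0,-0.9],0],[[0,0,0],[0,0,0],0],[[0,0,0],[0,0,0],0]]'

```text
t: 6.15
tcp_pos: [476.9, 306.1, 113.8]
eef_rot: [-0.173, -3.136, 0.001]
force: [-0.6, 0.5, -3.9]
gripper_width: 11.0
finger_force: 59.3
```

```bash
python3 -c "
from h import *
Rt=down(83.7)*R.from_rotvec([-np.radians(45),0,0])
for z in (60,5): plan(np.array([516,150,z])-Rt.apply([0,-6,-12]),Rt)
s=r.read_state();T=R.from_rotvec(s['eef_rot']);c=r.read_camera('scene')
print(proj(c,s['tcp_pos']+T.apply([[-95,0,-12],[95,0,-12],[-95,0,-52],[95,0,-52]])).round())
im=c['img'];y=big(mask(im,(15,100,60),(35,255,255)),(330,100,520,320));print(cv2.boundingRect(y),cv2.minAreaRect(y))"
```

```text
tcp [476.9 306.1 113.8] w 11.0 F [-0.6  0.5 -3.9] t 6.15 j [ 0.48  0.1   1.68  0.    1.36 -0.98]
turn units [-1.501e+00 -2.000e-03 -1.000e-03] shift units before turn [-1.402 -3.452  1.451] after turn [-1.4   -3.467 -1.417]
tcp [476.9 306.1 113.8] w 11.0 F [-0.6  0.5 -3.9] t 6.15 j [ 0.48  0.1   1.68  0.    1.36 -0.98]
turn units [-1.501e+00 -2.000e-03 -1.000e-03] shift units before turn [-1.404 -3.452  2.826] after turn [-1.4   -4.44  -0.445]
[[414. 267.]
 [439. 227.]
 [416. 253.]
 [441. 214.]]
(414, 228, 19, 40) ((423.58428955078125, 247.36517333984375), (9.009982109069824, 41.763919830322266), 32.0053825378418)
```

>>> step_arm --targets '[[[0,0,0],[-0.28,-0.69,0],0],[[0,0,0],[-0.28,-0.69,0],0],[[0,0,0],[-0.28,-0.69,0],0],[[0,0,0],[-0.28,-0.69,0],0],[[0,0,0],[-0.28,-0.69,0.4],0],[[-0.3,0,0],[0,0,0],0],[[-0.3,0,0],[0,0,0],0],[[-0.3,0,0],[0,0,0],0]]'

```text
t: 7.2
tcp_pos: [517.3, 163.0, 97.6]
eef_rot: [0.168, 3.024, 0.733]
force: [-0.2, 0.5, -4.6]
gripper_width: 11.0
finger_force: 59.5
```

>>> step_arm --targets '[[[-0.3,0,0],[0,0,0],0],[[-0.3,0,0],[0,0,0],0],[[0,0,0],[0,0,0],0],[[0,0,0],[0,0,0],0]]'

```text
t: 7.7
tcp_pos: [517.6, 163.1, 97.7]
eef_rot: [0.16, 2.863, 1.182]
force: [0.7, -0.8, -1.9]
gripper_width: 10.7
finger_force: 59.7
```

```bash
python3 -c "
from h import *
Rt=down(83.7)*R.from_rotvec([-np.radians(45),0,0])
plan(np.array([516,150,7])-Rt.apply([0,-6,-12]),Rt)
c=r.read_camera('scene');cv2.imwrite('pics/s4.png',cv2.resize(c['img'][150:330,270:510],(800,600),interpolation=2))"
```

```text
tcp [517.6 163.1  97.7] w 10.7 F [ 0.7 -0.8 -1.9] t 7.7 j [-0.33  0.09  1.95  0.78  1.38 -2.06]
turn units [-0.005 -0.002 -0.004] shift units before turn [-0.002 -1.682  1.675] after turn [ 0.003 -1.686  1.671]
```

View pics/s4.png

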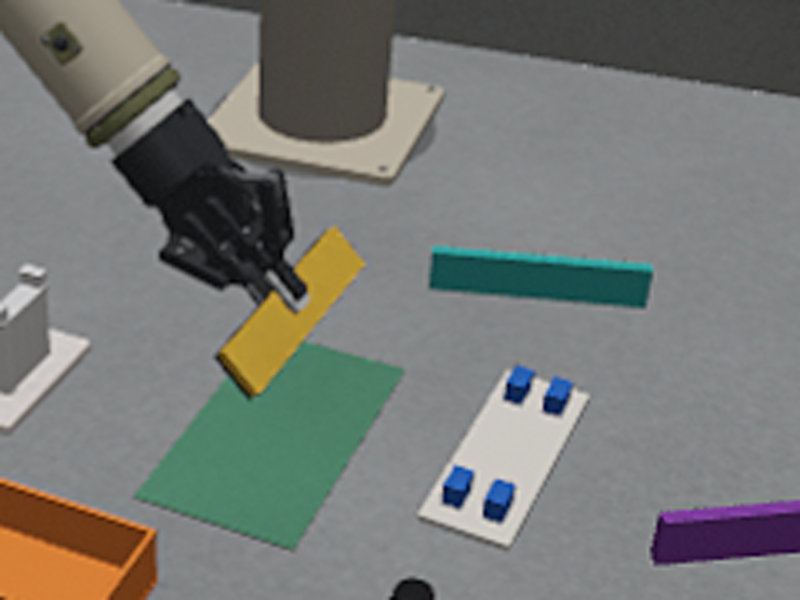

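The bar is held at 45°, yellow face up and leading edge over the mat at crop (260,390)–(360,265). Lower it.

>>> step_arm --targets '[[[0,0,0],[0,-0.5,0.5],0],[[0,0,0],[0,-0.5,0.5],0],[[0,0,0],[0,-0.4,0.4],0],[[0,0,0],[0,-0.2,0.2],0],[[0,0,0],[0,0,0],0],[[0,0,0],[0,0,0],0]]'

```text
t: 8.5
tcp_pos: [518.9, 163.2, 9.2]
eef_rot: [0.156, 2.859, 1.183]
force: [0.5, -0.2, -3.1]
gripper_width: 10.3
finger_force: 59.8
```

>>> step_arm --targets '[[[0,0,0],[0,-0.05,0.05],0],[[0,0,0],[0,-0.05,0.05],0],[[0,0,0],[0,0,0],0]]'

```text
t: 8.88
tcp_pos: [517.9, 163.1, 2.3]
eef_rot: [0.158, 2.86, 1.185]
force: [-0.3, -0.2, -2.6]
gripper_width: 10.5
finger_force: 59.8
```

>>> step_arm --targets '[[[0,0,0],[0,-0.04,0.04],0],[[0,0,0],[0,-0.02,0.02],0],[[0,0,0],[0,0,0],0]]'

```text
t: 9.25
tcp_pos: [518.0, 163.1, -1.1]
eef_rot: [0.158, 2.86, 1.185]
force: [0.4, -0.2, -2.0]
gripper_width: 10.5
finger_force: 59.8
```

>>> step_arm --targets '[[[0,0,0],[0,-0.02,0.02],0],[[0,0,0],[0,0,0],0]]'

```text
t: 9.5
tcp_pos: [518.1, 163.2, -1.4]
eef_rot: [0.157, 2.859, 1.186]
force: [-4.3, -1.7, 5.1]
gripper_width: 10.9
finger_force: 60.9
```

The edge touches the mat (+8 N). Open a little, then withdraw along the tool.

>>> step_arm --targets '[[[0,0,0],[0,0,0],0.22],[[0,0,0],[0,0,0],0.22],[[0,0,0],[0,0,-0.2],0.22],[[0,0,0],[0,0,-0.3],0.22],[[0,0,0],[0,0,-0.5],0.22],[[0,0,0],[0,0,-0.9],0.22],[[0,0,0],[0,0,-0.9],0.22],[[0,0,0],[0,0,0],0.22]]'

```text
t: 10.5
tcp_pos: [511.8, 81.3, 80.1]
eef_rot: [0.158, 2.855, 1.179]
force: [0.2, 0.2, -0.1]
gripper_width: 18.8
finger_force: 0.0
```

```bash
python3 -c "
from h import *
plan([514,130,100],down(83.7))
c=r.read_camera('top');im=c['img'];y=big(mask(im,(15,100,60),(35,255,255)),(230,180,340,310));print(rect(onplane(c,y,15)))
cv2.imwrite('pics/t5.png',cv2.resize(im[180:310,230:350],(480,520),interpolation=2))"
```

```text
tcp [511.8  81.3  80.1] w 18.8 F [ 0.2  0.2 -0.1] t 10.5 j [-0.49  0.16  1.91  0.73  1.45 -2.18]
turn units [ 1.496e+00  1.300e-02 -1.000e-03] shift units before turn [0.079 1.213 0.505] after turn [ 0.078  1.216 -0.498]
(array([511.8, 129.3]), array([ 40.4, 191.2]), np.float32(173.87))
```

View pics/t5.png

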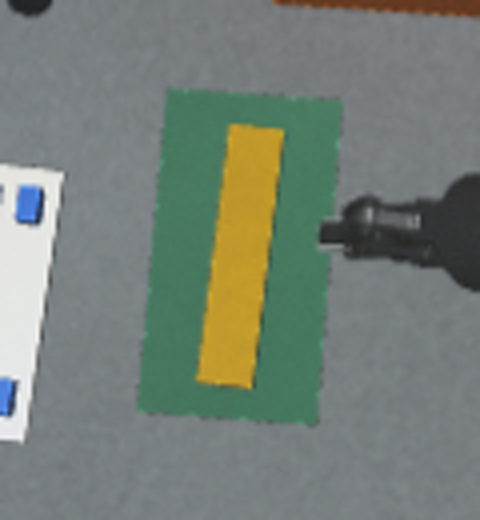

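Step 1 is done: the bar lies flat on the mat, yellow up, centre (511.8,129.3), angle -6.1°, with the fingers clear. Now I stand the tool upright and go above it.

>>> step_arm --targets '[[[0.3,0,0],[0,0,0],0.7],[[0.3,0,0],[0,0,0],0.7],[[0.3,0,0],[0,0,0],0.7],[[0.3,0,0],[0,0,0],0.7],[[0.3,0,0],[0,0,0],0.7],[[0,0,0],[0.13,0.6,0.4],0.7],[[0,0,0],[0,0.6,0.4],0.7],[[0,0,0],[0,0,0],0.7]]'

```text
t: 11.55
tcp_pos: [506.8, 134.3, 42.5]
eef_rot: [-0.168, -3.132, 0.001]
force: [-0.9, -0.8, -1.1]
gripper_width: 59.4
finger_force: 0.0
```

```bash
python3 -c "
from h import *
plan([511.8,129.3,-30],down(83.9))
c=r.read_camera('wrist');im=c['img'];y=big(mask(im,(15,100,60),(35,255,255)));print(rect(onplane(c,y,15)),cv2.boundingRect(y))
s=r.read_camera('scene');cv2.imwrite('pics/w6.png',np.hstack([cv2.resize(im,(400,300)),cv2.resize(s['img'][170:290,270:430],(400,300))]))"
```

```text
tcp [506.8 134.3  42.5] w 59.4 F [-0.9 -0.8 -1.1] t 11.55 j [ 0.16  0.07  1.85  0.    1.22 -1.3 ]
turn units [-0.002 -0.009 -0.001] shift units before turn [-0.145 -0.108  1.813] after turn [-0.136 -0.11   1.813]
(array([513.9, 130.2]), array([ 40.1, 190.1]), np.float32(173.77)) (274, 104, 79, 305)
```

View pics/w6.png

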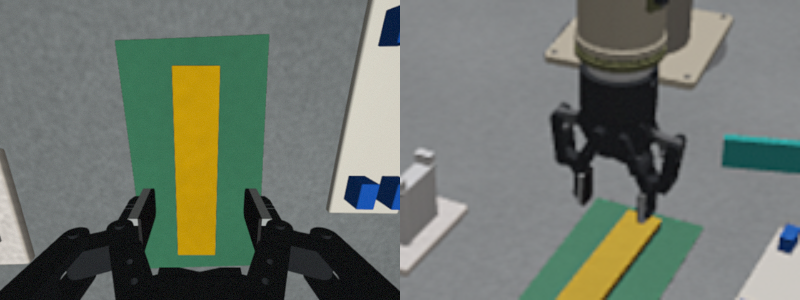

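The wrist view confirms the bar centre at about (513,130), with fingers either side of it. Centre the tool, then descend.

>>> step_arm --targets '[[[0,0,0],[-0.15,-0.11,0],0.7],[[0,0,0],[0,0,0],0.7],[[0,0,0],[0,0,0.6],0.7],[[0,0,0],[0,0,0.6],0.7],[[0,0,0],[0,0,0.4],0.7],[[0,0,0],[0,0,0.1],0.7],[[0,0,0],[0,0,0],0.7],[[0,0,0],[0,0,0],0.7]]'

```text
t: 12.65
tcp_pos: [515.9, 127.8, -21.9]
eef_rot: [0.173, 3.135, 0.001]
force: [-0.3, -0.7, 1.3]
gripper_width: 60.0
finger_force: 0.0
```

>>> step_arm --targets '[[[0,0,0],[0.05,0.04,0.15],0.7],[[0,0,0],[0,0,0],0.5],[[0,0,0],[0,0,0],0.3],[[0,0,0],[0,0,0],0.3],[[0,0,0],[0,0,0],0.3]]' --grip_force 50

```text
t: 13.28
tcp_pos: [513.7, 129.7, -28.1]
eef_rot: [0.173, 3.136, 0.001]
force: [-1.5, -0.6, 6.3]
gripper_width: 38.8
finger_force: 54.7
```

```bash
python3 -c "
from h import *
s=r.read_state();p=s['tcp_pos'];print(p,s['gripper_width'],s['finger_force'],s['force'])
s=r.read_camera('scene');cv2.imwrite('pics/s7.png',cv2.resize(s['img'][200:290,300:420],(800,600),interpolation=2))"
```

```text
[513.7421139  129.710414   -28.06824659] 38.8227363369817 54.669830488128355 [-1.46711224 -0.59639979  6.25473415]
```

>>> step_arm --targets '[[[0,0,0],[0,0,-0.2],0.3],[[0,0,0],[0,0,-0.5],0.3],[[0,0,0],[0,0,-0.6],0.3],[[0,0,0],[0,0,-0.6],0.3],[[0,0,0],[0,0,-0.6],0.3],[[0,0,0],[0,0,-0.6],0.3],[[0,0,0],[0,0,-0.2],0.3],[[0,0,0],[0,0,0],0.3]]'

```text
t: 14.32
tcp_pos: [513.2, 129.5, 103.1]
eef_rot: [0.173, 3.136, 0.0]
force: [-0.5, -0.9, -3.3]
gripper_width: 38.5
finger_force: 50.9
```

```bash
python3 -c "
from h import *
c=r.read_camera('top');im=c['img'];w=mask(im,(0,0,150),(180,40,255))
print('carbase',rect(onplane(c,big(w,(345,205,440,270)),12)))
plan([527,-167,110],down(-4.9))
p=r.read_state()['tcp_pos'];s=r.read_camera('scene');im=s['img'];y=big(mask(im,(15,100,60),(35,255,255)),(280,60,450,330));P=onplane(s,y,p[2]+43);print('bar top in scene',rect(P))
W=r.read_camera('wrist');im=W['img'];y=big(mask(im,(15,100,60),(35,255,255)));print('wrist',rect(onplane(W,y,p[2]+43)),cv2.boundingRect(y))"
```

```text
carbase (array([ 527.1, -167.1]), array([129.6, 219.6]), np.float32(85.13))
tcp [512.6 129.4 102.3] w 38.6 F [-0.1  0.2 -2.3] t 14.375 j [ 0.15  0.01  1.8  -0.    1.33 -1.31]
turn units [-2.000e-03 -1.000e-03  2.953e+00] shift units before turn [-1.173 -7.325 -0.192] after turn [-7.351  0.992 -0.193]
bar top in scene (array([536. , 129.7]), array([ 44.6, 166.8]), np.float32(174.93))
wrist (array([491.9, 131.7]), array([ 40. , 146.9]), np.float32(173.79)) (258, 70, 124, 365)
```

The bar is held level and centred in the grip. Turn it by 88.6°.

>>> step_arm --targets '[[[0,0,0.328],[0,0,-0.1],0.3],[[0,0,0.328],[0,0,-0.1],0.3],[[0,0,0.328],[0,0,0],0.3],[[0,0,0.328],[0,0,0],0.3],[[0,0,0.328],[0,0,0],0.3],[[0,0,0.328],[0,0,0],0.3],[[0,0,0.328],[0,0,0],0.3],[[0,0,0.328],[0,0,0],0.3]]'

```text
t: 15.48
tcp_pos: [512.2, 129.3, 109.7]
eef_rot: [-2.129, -2.309, 0.003]
force: [0.1, -0.1, -2.1]
gripper_width: 38.5
finger_force: 50.8
```

>>> step_arm --targets '[[[0,0,0.328],[0,0,0],0.3],[[0,0,0],[-0.5,0,0],0.3],[[0,0,0],[-1,0.15,0],0.3],[[0,0,0],[-1,0.15,0],0.3],[[0,0,0],[-1,0.2,0],0.3],[[0,0,0],[-1,0.2,0],0.3],[[0,0,0],[-1,0.2,0],0.3],[[0,0,0],[-1,0.1,0],0.3]]'

```text
t: 16.48
tcp_pos: [530.0, -135.2, 110.3]
eef_rot: [-2.31, -2.128, 0.001]
force: [0.5, 0.1, -2.3]
gripper_width: 38.7
finger_force: 50.8
```

>>> step_arm --targets '[[[0,0,0],[-0.6,0,0],0.3],[[0,0,0],[-0.25,0,0],0.3],[[0,0,0],[0,0,0],0.3],[[0,0,0],[0,0,0],0.3]]'

```text
t: 16.98
tcp_pos: [527.8, -166.0, 110.8]
eef_rot: [-2.312, -2.126, -0.0]
force: [1.0, -0.3, -3.4]
gripper_width: 38.5
finger_force: 50.9
```

```bash
python3 -c "
from h import *
plan([527,-167,110],down(-4.9))
p=r.read_state()['tcp_pos'];s=r.read_camera('scene')
W=r.read_camera('wrist');im=W['img'];y=big(mask(im,(15,100,60),(35,255,255)));print('wrist bar',rect(onplane(W,y,p[2]+43)),cv2.boundingRect(y))
w=mask(im,(0,0,130),(180,45,255));cs=cv2.findContours(w,0,2)[0]
cv2.imwrite('pics/w8.png',np.hstack([cv2.resize(im,(400,300)),cv2.resize(s['img'][150:300,170:370],(400,300))]))"
```

```text
tcp [ 527.8 -166.   110.8] w 38.5 F [ 1.  -0.3 -3.4] t 16.975 j [-0.4   0.07  1.72  0.    1.35 -0.31]
turn units [-0.001 -0.001  0.003] shift units before turn [-0.027 -0.019  0.021] after turn [-0.027 -0.018  0.021]
wrist bar (array([ 531. , -144.5]), array([ 40.2, 147.6]), np.float32(85.37)) (258, 70, 123, 365)
```

View pics/w8.png

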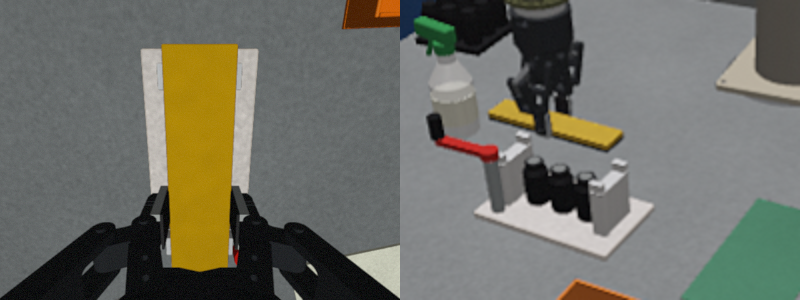

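The wrist view shows the bar (crop cols 163–237) over the carrier base (cols 142–258), well aligned, with the latch still outward. I'll measure the residual in this same camera.

```bash
python3 -c "
from h import *
W=r.read_camera('wrist');im=W['img'];p=r.read_state()['tcp_pos'];print(p)
w=mask(im,(0,0,120),(180,60,255));g=im[200].astype(int).sum(1)//3
for row in (110,150,200):
  hsv=cv2.cvtColor(im,40)[row]; ye=np.where((hsv[:,0]>15)&(hsv[:,0]<35)&(hsv[:,1]>100))[0]
  g=cv2.GaussianBlur(cv2.cvtColor(im,6),(1,5),0)[row].astype(int); wh=np.where(g[200:440]>150)[0]+200; wh=wh[(wh<ye[0])|(wh>ye[-1])]
  b=onplane(W,[[ye[0],row],[ye[-1]+1,row]],p[2]+43).round(1);q=onplane(W,[[wh[0],row],[wh[-1]+1,row]],12).round(1)
  u=np.array([np.cos(np.radians(-4.9)),np.sin(np.radians(-4.9)),0]);n=np.array([527,-167,0])
  print(row,'bar lateral',((b-n)@u).round(1),'base lateral',((q-n)@u).round(1))
col=im[60:100,[235,240,248,390,400]].astype(int).sum(2)//3
for k,cx in enumerate([235,240,248,390,400]):
  rr=60+np.argmax(np.diff(col[:,k]));print('base far edge y',onplane(W,[[cx,rr+1]],12).round(1))
"
```

```text
[ 528.10738048 -165.96558425  111.10403103]
110 bar lateral [-17.6  21.9] base lateral [-61.2  66. ]
150 bar lateral [-17.5  21.9] base lateral [-61.1  66.1]
200 bar lateral [-17.3  22. ] base lateral [-61.6  66.7]
base far edge y [[481.7 -53.   12. ]]
base far edge y [[485.1 -53.3  12. ]]
base far edge y [[490.5 -53.7  12. ]]
base far edge y [[586.3 -61.8  12. ]]
base far edge y [[593.1 -62.3  12. ]]
```

Bar and carrier agree within about 0.3 mm laterally and 1.5 mm lengthwise. Lower the bar into the notches.

>>> step_arm --targets '[[[0,0,0],[-0.03,0,0.2],0.3],[[0,0,0],[0,0,0.4],0.3],[[0,0,0],[0,0,0.4],0.3],[[0,0,0],[0,0,0.2],0.3],[[0,0,0],[0,0,0.1],0.3],[[0,0,0],[0,0,0],0.3],[[0,0,0],[0,0,0],0.3]]'

```text
t: 18.0
tcp_pos: [528.4, -168.3, 59.8]
eef_rot: [2.313, 2.124, 0.001]
force: [0.5, 0.1, -2.2]
gripper_width: 38.7
finger_force: 50.8
```

>>> step_arm --targets '[[[0,0,0],[0,0,0.1],0.3],[[0,0,0],[0,0,0.05],0.3],[[0,0,0],[0,0,0],0.3],[[0,0,0],[0,0,0],0.3]]'

```text
t: 18.5
tcp_pos: [527.9, -168.1, 53.1]
eef_rot: [2.314, 2.125, -0.0]
force: [0.5, 0.4, -2.4]
gripper_width: 38.3
finger_force: 50.8
```

>>> step_arm --targets '[[[0,0,0],[0,0,0.04],0.3],[[0,0,0],[0,0,0],0.3],[[0,0,0],[0,0,0],0.3]]'

```text
t: 18.88
tcp_pos: [527.9, -168.1, 51.5]
eef_rot: [-2.314, -2.125, 0.0]
force: [0.3, -0.0, -2.4]
gripper_width: 38.7
finger_force: 50.8
```

>>> step_arm --targets '[[[0,0,0],[0,0,0.03],0.3],[[0,0,0],[0,0,0],0.3],[[0,0,0],[0,0,0],0.3]]'

```text
t: 19.25
tcp_pos: [528.1, -168.2, 50.9]
eef_rot: [2.314, 2.125, 0.0]
force: [-3.6, 1.9, 6.0]
gripper_width: 38.7
finger_force: 51.7
```

The bar is seated (+8 N at the expected height). Release.

>>> step_arm --targets '[[[0,0,0],[0,0,0],0.6],[[0,0,0],[0,0,0],0.7],[[0,0,0],[0,0,0],0.7],[[0,0,0],[0,0,-0.5],0.7],[[0,0,0],[0,0,-1],0.7],[[0,0,0],[0,0,-1],0.7],[[0,0,0],[0,0,-1],0.7],[[0,0,0],[0,0,0],0.7]]'

```text
t: 20.25
tcp_pos: [530.7, -169.3, 196.7]
eef_rot: [2.307, 2.119, 0.006]
force: [-0.6, 0.0, -0.3]
gripper_width: 59.7
finger_force: 0.0
```

```bash
python3 -c "
from h import *
plan([558,-334.5,170],down(-4.9))
t=r.read_camera('top');im=t['img'];w=r.read_camera('wrist');s=r.read_camera('scene')
y=big(mask(w['img'],(15,100,60),(35,255,255)));print('wrist bar',rect(onplane(w,y,94)))
y=big(mask(im,(15,100,60),(35,255,255)),(340,190,450,280));print('top bar',rect(onplane(t,y,94)))
y=big(mask(s['img'],(15,100,60),(35,255,255)),(170,150,370,300));print('scene bar',rect(onplane(s,y,94)))
cv2.imwrite('pics/c9.png',np.hstack([cv2.resize(w['img'],(400,300)),cv2.resize(s['img'][150:300,170:370],(400,300))]))"
```

```text
tcp [ 530.7 -169.3  196.7] w 59.7 F [-0.6  0.  -0.3] t 20.25 j [-0.4   0.01  1.63  0.    1.5  -0.32]
turn units [0.017 0.006 0.001] shift units before turn [-4.056  1.025  0.689] after turn [-4.058  1.033  0.667]
wrist bar (array([ 529.2, -167.7]), array([ 40.1, 188.8]), np.float32(85.26))
top bar (array([ 521.2, -238.9]), array([41.9, 47.4]), np.float32(85.43))
scene bar (array([ 535.3, -164. ]), array([ 49.8, 195.9]), np.float32(84.34))
```

View pics/c9.png

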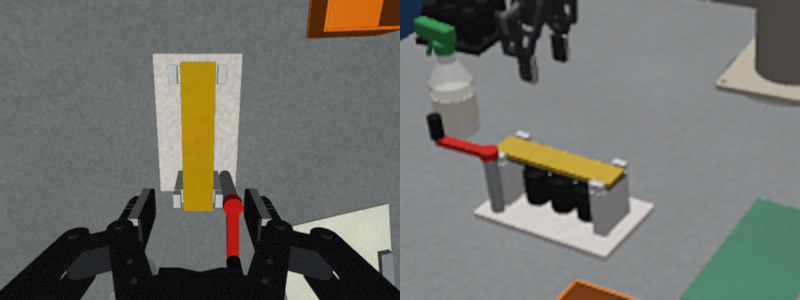

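The bar lies in both notches with yellow up, centre ≈(529,-167.7) and angle 85.3°. The latch is still outward. I've used 12 pictures, over the limit of 10, so from here I go by numbers only. Move above the knob.

>>> step_arm --targets '[[[0,0,0],[-0.6,0.1,0],0.5],[[0,0,0],[-0.9,0.23,0],0.5],[[0,0,0],[-0.9,0.24,0],0.5],[[0,0,0],[-0.9,0.23,0],0.5],[[0,0,0],[-0.76,0.15,0],0.5],[[0,0,0],[0,0,0.3],0.5],[[0,0,0],[0,0,0],0.5],[[0,0,0],[0,0,0],0.5]]'

```text
t: 21.4
tcp_pos: [551.7, -331.8, 177.6]
eef_rot: [-2.312, -2.125, 0.0]
force: [0.9, 0.1, 0.8]
gripper_width: 42.5
finger_force: 0.0
```

```bash
python3 -c "
from h import *
plan([558,-334.5,83],down(-4.9))
w=r.read_camera('wrist');rd=big(mask(w['img'],(0,150,60),(8,255,255)));q=onplane(w,rd,110);print('arm red',rect(q), q[q[:,1].argmax()],q[q[:,1].argmin()])
t=r.read_camera('top');rd=big(mask(t['img'],(0,150,80),(8,255,255)),(400,190,480,250));print('top red',rect(onplane(t,rd,110)))
s=r.read_camera('scene');print('knob exp px',proj(s,[[558,-334.5,144],[558,-334.5,110]]));g=cv2.cvtColor(s['img'],6)
dk=(g<45).astype(np.uint8)*255;y=big(dk,(175,195,205,230));print(cv2.boundingRect(y))"
```

```text
tcp [ 551.7 -331.8  177.6] w 42.5 F [0.9 0.1 0.8] t 21.4 j [-0.62  0.26  1.38  0.    1.5  -0.54]
turn units [-0.002 -0.002  0.003] shift units before turn [-0.058  0.166  2.365] after turn [-0.055  0.163  2.366]
arm red (array([ 564.6, -282.9]), array([24.2, 91.1]), np.float32(84.82)) [ 567.54132317 -237.43665459  110.        ] [ 570.98740326 -329.08698014  110.        ]
top red (array([ 565.3, -272.7]), array([22.2, 68.9]), np.float32(90.32))
knob exp px [[187.47373313 206.27112312]
 [189.66650925 216.94800522]]
(184, 207, 21, 19)
```

>>> step_arm --targets '[[[0,0,0],[-0.05,0.18,0],0.5],[[0,0,0],[0,0,0.3],0.5],[[0,0,0],[0,0,0.6],0.5],[[0,0,0],[0,0,0.6],0.5],[[0,0,0],[0,0,0.5],0.5],[[0,0,0],[0,0,0.25],0.5],[[0,0,0],[0,0,0],0.5],[[0,0,0],[0,0,0],0.5]]'

```text
t: 22.55
tcp_pos: [559.6, -336.2, 89.4]
eef_rot: [2.313, 2.124, 0.0]
force: [0.3, -0.8, 0.2]
gripper_width: 42.4
finger_force: 0.0
```

>>> step_arm --targets '[[[0,0,0],[0,0,0],0.2],[[0,0,0],[0,0,0],0.1],[[0,0,0],[0,0,0],0.1],[[0,0,0],[0,0,0],0.1]]' --grip_force 20

```text
t: 23.05
tcp_pos: [559.9, -336.4, 89.6]
eef_rot: [2.312, 2.123, 0.001]
force: [1.5, -0.8, 6.7]
gripper_width: 19.0
finger_force: 21.4
```

Knob gripped (19 mm). Swing it on the arc, checking as I go.

>>> step_arm --targets '[[[0,0,0.25],[0.018,-0.277,0],0.1],[[0,0,0.25],[0.018,-0.277,0],0.1],[[0,0,0.25],[0.018,-0.277,0],0.1]]'

```text
t: 23.42
tcp_pos: [527.5, -327.6, 89.6]
eef_rot: [2.685, 1.625, 0.001]
force: [0.6, -2.3, 5.5]
gripper_width: 19.2
finger_force: 21.5
```

```bash
cat >> h.py <<'E'
def latch():
    s=r.read_state();d=s['tcp_pos'][:2]-np.array([566,-250.5]);a=-94.9-np.degrees(np.arctan2(d[1],d[0]))
    y=R.from_rotvec(s['eef_rot']).apply([0,1,0]);print('radius',np.hypot(*d).round(1),'angle',a.round(1),'tool yaw',np.degrees(np.arctan2(y[1],y[0])).round(1),s['tcp_pos'].round(1),s['force'].round(1),s['gripper_width'],s['finger_force'],s['joints'].round(2))
E
python3 -c "
from h import *
latch()"
```

```text
radius 86.2 angle 21.6 tool yaw -27.6 [ 527.5 -327.6   89.6] [ 0.6 -2.3  5.5] 19.2325298696573 21.546045541763306 [-0.64  0.26  1.55 -0.    1.33 -0.16]
```

>>> step_arm --targets '[[[0,0,0.25],[0.018,-0.277,0],0.1],[[0,0,0.25],[0.018,-0.277,0],0.1],[[0,0,0.25],[0.018,-0.277,0],0.1],[[0,0,0.25],[0.018,-0.277,0],0.1],[[0,0,0.25],[0.018,-0.277,0],0.1],[[0,0,0.25],[0.018,-0.277,0],0.1],[[0,0,0.25],[0.018,-0.277,0],0.1]]'

```text
t: 24.3
tcp_pos: [481.1, -267.7, 89.5]
eef_rot: [3.127, 0.269, -0.004]
force: [-9.8, -5.2, 11.2]
gripper_width: 19.2
finger_force: 22.0
```

>>> step_arm --targets '[[[0,0,0.25],[0.018,-0.277,0],0.1],[[0,0,0.25],[0.018,-0.277,0],0.1],[[0,0,0],[0,0,0],0.1],[[0,0,0],[0,0,0],0.1]]'

```text
t: 24.8
tcp_pos: [479.5, -243.9, 89.3]
eef_rot: [-3.139, 0.134, 0.006]
force: [-14.8, 3.4, 17.1]
gripper_width: 19.5
finger_force: 22.6
```

```bash
python3 -c "
from h import *
latch()"
```

```text
radius 86.8 angle -270.5 tool yaw -94.9 [ 479.5 -243.9   89.3] [-14.8   3.4  17.1] 19.51738470483474 22.61788934469223 [-0.56  0.05  1.78 -0.    1.31  1.09]
```

Latch at ≈89.5°. Release, rise straight up and check.

>>> step_arm --targets '[[[0,0,0],[0,0,0],0.45],[[0,0,0],[0,0,0],0.45],[[0,0,0],[0,0,0],0.45],[[0,0,0],[0,0,-0.4],0.45],[[0,0,0],[0,0,-0.9],0.45],[[0,0,0],[0,0,-1],0.45],[[0,0,0],[0,0,-1],0.45],[[0,0,0],[0,0,0],0.45]]'

```text
t: 25.8
tcp_pos: [483.8, -245.4, 226.1]
eef_rot: [3.134, -0.133, 0.012]
force: [-0.0, 1.0, 0.1]
gripper_width: 38.3
finger_force: 0.0
```

>>> step_arm --targets '[[[0,0,0],[0.8,0,-0.2],0.45],[[0,0,0],[1,0,-0.2],0.45],[[0,0,0],[1,0,0],0.45],[[0,0,0],[0.5,0,0],0.45],[[0,0,0],[0,0,0],0.45],[[0,0,0],[0,0,0],0.45]]'

```text
t: 26.55
tcp_pos: [612.3, -255.1, 235.9]
eef_rot: [-3.138, 0.134, 0.002]
force: [0.0, -0.4, 0.4]
gripper_width: 38.5
finger_force: 0.0
```

```bash
python3 -c "
from h import *
latch()
for n in('wrist','top','scene'):
  c=r.read_camera(n);im=c['img'];m=mask(im,(0,150,60),(8,255,255))
  box={'top':(345,190,480,280),'scene':(170,150,370,300),'wrist':None}[n]
  try:
    print(n,'arm',rect(onplane(c,big(m,box),110)));Y=mask(im,(15,100,60),(35,255,255))
    if box: Y[:, :box[0]]=0
    pts=np.argwhere(Y)[:,::-1];print(' bar',rect(onplane(c,pts,94)),len(pts))
  except Exception as e:print(n,e)
"
```

```text
radius 46.5 angle -89.3 tool yaw -94.9 [ 612.3 -255.1  235.9] [ 0.  -0.4  0.4] 38.46090975910653 0.0 [-0.47  0.29  1.24 -0.    1.61  1.18]
wrist arm (array([ 535.7, -247.1]), array([22.9, 94.6]), np.float32(174.45))
 bar (array([ 614.5, -108.1]), array([168.8, 358.1]), np.float32(35.53)) 7277
top max() iterable argument is empty
scene arm (array([ 540.2, -244.8]), array([ 33.8, 102.6]), np.float32(1.14))
 bar (array([665.1, -45.4]), array([162.6, 497.6]), np.float32(38.23)) 675
```

```bash
python3 -c "
from h import *
w=r.read_camera('wrist');Y=mask(w['img'],(18,120,60),(35,255,255))
cs=[c[:,0] for c in cv2.findContours(Y,0,1)[0] if cv2.contourArea(c)>300]
for c in cs:print(rect(onplane(w,c,94)))
P=np.vstack(cs);print('bar',rect(onplane(w,P,94)))
s=r.read_camera('scene');y=mask(s['img'],(18,120,60),(35,255,255));q=onplane(s,big(y,(210,200,320,260)),94);print('scene',rect(q))
"
```

```text
(array([ 532.6, -156. ]), array([ 42.7, 164.9]), np.float32(85.01))
bar (array([ 532.6, -156. ]), array([ 42.7, 164.9]), np.float32(85.01))
scene (array([ 536.6, -156.8]), array([ 48.3, 181.5]), np.float32(84.97))
```

Bar angle 85.0° and end at y≈-74, unchanged from before. The arm lies at 174.5°, square across the bar, and the robot is clear. Hand in.

```bash
python3 -c "
from rig import r
print(r.sign_off())"
```

```text
the job is handed in; nothing more can be done
None
```

The job is handed in, with no verdict returned: by my last measurements the bar lies rubber down and centred in both notches, the latch is square across it (about 1.56 rad), and the robot is clear; the first grasp closed above the bar without touching it, because the fingertips sit about 32 mm behind the reported TCP, and I viewed 12 pictures, over the limit of 10.

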